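# Lock the end cap onto the clay extruder barrel

## Robot

A 7-joint arm with a two-finger parallel gripper is mounted at the origin on a cart in front of the work surface, level with it; the furniture and walls round the work are solid. World frame = base frame: x ahead of the robot, y to its left, z up, the work surface at z = 0. Lengths are in mm, angles in rad, forces in N, time in s.
With the tool pointing down it reaches from about 400 to 850 mm from the base axis. Payload 6.9 kg.
Tool frame: the origin (TCP) lies midway between the tips of the shut fingers; the grasp point (between the pads) lies 19 mm behind it (r.pinch_z is the distance from the TCP to the grasp point, in mm); z points along the fingers, y is the line along which they close (so a half turn about z gives the same grasp; the last joint's range is limited). The gripper opens to 85 mm and grips with 20 to 120 N. Pads are 22 mm wide; open, the fingers measure 114 mm over their backs; the gripper's body (76 mm by 85 mm) begins 54 mm behind the grasp point. The pads swing forward as they close: fully open they stand 13 mm farther back than shut.
Start: joints at [-1.19, 0.507, -0.238, 1.5, 0.126, 1.149, -0.155], TCP at [170.217, 601.363, 231.275] pointing down, gripper open.
Joint ranges: [-3.08, 3.08], [-0.24, 2.05], [-1.43, 1.35], [0, 2.5], [-1.52, 4.66], [0.17, 1.96], [-2.89, 2.89]. Speed limits (rad/s): [2.39, 2.39, 3.14, 3.14, 3.14, 3.14, 3.14].

## Interface

Orientations are given as a 3x3 rotation matrix whose columns are the frame's x, y, z axes.
In Python, from cell import monitor, cams, sign_off, r gives the robot as it stands. The module is installed in compiled form; this text tells all that it offers.
- The arm moves only by the tool arm_command, never from a script. Its argument "plan" is a list of rows, each an object of numbers: "x", "y", "z": the shift along the tool's x, y, z in units of 25 mm (1.0 is 25 mm); "turn": the turn about the tool's z in units of 8 degrees (1.0 is 8 degrees); "gripper": the gripper's target within -1 to 1 (fully open at 1, half-way at 0, shut at -1). In form: [{"x": .., "y": .., "z": .., "turn": .., "gripper": ..}, ...]. A call has 1 to 20 rows; each row shifts and turns the commanded pose from where the row before left it, along the tool's axes as they then stand; what a row does not reach is not made up. A row lasts 1/10 s, in which the tool goes at most 50 mm and 8.59 degrees, less where a joint would pass 70% of its speed; a pose out of reach is approached as far as the arm can. A call is refused whole if a number of a shift passes 1 or a number of a turn 1, either way. A call with a gripper value outside its range is refused whole. The fingers move at their own pace and stop on an object; "newtons" is the grip in N (left out, the last holds). Time passes only in rows, so rows that do not move let the fingers close. It gives the time, the measured TCP pose, the force, the opening and the grip force at its end, in the units of the state.
- monitor.state(): the state, without advancing time (a new reading comes with each control period).
- cams.get_image(name): name is "scene" or "top" or "wrist"; returns the picture (480x640x3 uint8, red, green, blue); there is no depth.
- cams.camera_model(name): a dict with "K" (3x3 intrinsics, pixels), "rvec" (rotation vector, rad) and "tvec" (3), from world to camera coordinates, as OpenCV has them. Camera axes: x right, y down, z forward; pixel columns grow to the right and rows downward; lengths in mm; the calibration is good to about 2 mm. The wrist camera is an equidistant fisheye: a pixel r from the principal point sees the ray r / f radians off the axis. A picture is of the moment at which its call begins: read the wrist's pose just before it. camera_model takes no time and is no camera call; for the wrist camera it gives the pose at the moment of the call.
- sign_off(): hands the job in; it is judged then, once.
Trained networks look in the newest picture that a camera, given by its name, has taken for a name from the list of things; names that differ only in an ending like _2 or _b are one class to them, and where a whole thing is asked for, a point or a joint stands for the part that bears it (a point fixed in the world has none). Each returns a list of dicts, best first, with "confidence" (0 to 1); they miss things now and then, are a little off and sometimes report something else, mostly with a low value. They report only what shows in the picture. A call takes as long as a camera call.
- cams.search_frame(query, camera): "uv" ([column, row] in pixels, amid what is visible of it).
- cams.place_of(query, camera): "uv" ([column, row] in pixels: a listed point, or the origin of a listed thing).
The state is a dict: "t": time; "joint_positions": joint angles; "dq": joint speeds; "effort": joint torques, N m; "eef_pos": TCP position; "tcp_rot": TCP orientation; "contact_force": force on the tool from outside, world axes, zero at the start; "ft_torque": the same for the moment, N m; "width": opening from 0.0 (shut) to 1.0 (fully open); "grip_force": force on a finger pad.
Only numpy, scipy, OpenCV 4.12 (cv2) and the standard library are available. Lean on these libraries where they do the work, as an engineer would, in place of code of your own. Each camera call takes 0.05 s, during which the arm holds its last target. There are 200 camera calls.

## Task

Close the clay extruder: lift the metal end cap out of the sloping wooden rest, stand it upright on the open table top (foot down, grip bar up) and let go, then take it again by its grip bar. Set it into the upright barrel's mouth with its two lugs in the two slots, push it down against the spring and twist it clockwise (seen from above) to the stop, then let go so that it springs up into its lock. Leave the cup and the clay fish where they are.

Things in the scene. Friction and masses are not known exactly. Their poses are not given: they have to be found in the camera images.
- cap_centre (a point): The loose aluminium end cap (0.25 kg), 82 mm tall; this point is on its axis half-way up (41 mm above its foot), within its ribbed round collar (60 mm across, 28 to 52 mm above the foot). z runs from foot to grip bar, x along the bar. It starts leaning 45 degrees in the rest, y level, foot low, bar high; gripped here across y it can be lifted and turned upright.
- cap_bar (a point): Centre of the cap's flat grip bar on top of the collar, 67 mm above the foot, same axes as the cap: bar 56 mm long (x), 14 mm thick (y), 30 mm tall (z), its top 82 mm above the foot.
- cap: The cap again, origin at the middle of its foot, same axes. The spigot below the collar is 43 mm across and 28 mm tall, its foot tapered to 34 mm. Two opposite lugs stick out of the spigot along +x and -x, in line with the grip bar: each 12 mm wide, reaching 31 mm from the axis, from 6 to 14 mm above the foot. A half turn about z makes no difference.
- rest_seat (a point): Where the cap's centre lies at the start in the fixed wooden rest (150 x 52 mm), 59 mm above the table. x points level the way the cap's bar end leans, roughly towards the robot; z up. Two steel rails 28 mm apart carry the collar from below, a board stops the foot; an end board 50 mm tall stands 82 mm ahead. The rest is narrower than the collar: fingers have room on both sides.
- mouth (a point): Mouth centre of the aluminium extruder barrel (79 mm across), fixed upright in a grey stand (base 130 x 100 mm), level with the rim, 85 mm above the table. z up; x runs through both slots (+x and -x), which are 19 mm wide and reach 34 mm from the axis; bore 48 mm. Set in the slots, the cap rests on the plunger with its centre 24 mm above the rim; fully down the collar meets the rim, centre 13 mm above it.
- plunger (a joint): Travel (m) of the sprung plunger in the barrel's bore, 0 at rest (17 mm below the rim), 0.011 with the cap fully down. It pushes up with 6 N at rest and 13 N fully down; nearly fully down the lugs can turn under the lip.
- lock_mark (a point): The mouth's point, turned 60 degrees clockwise seen from above: the cap's x lies along its x (either way round) when locked. The lugs turn only clockwise, from the slots to a stop about 5 degrees past the mark. Let go there, the spring lifts the lugs into pockets: the cap's centre stands 21 mm above the rim.
- bisque_cup: Bystander: small bisque cup, 67 mm across, 61 mm tall, standing behind the work; origin under its centre.
- jar: Bystander, fixed: glaze jar with a dark lid, 51 mm across, 60 mm tall, standing behind the work; origin under its centre.
- fish: Bystander: flat clay fish, 74 x 68 x 8 mm, lying between the rest and the barrel; origin under its centre.

How it is judged (in metres and radians):
On the way, in this order (a step that is already met when the one before it is completed fails the run):
1. the cap stands upright on the table top, let go (angle between cap_centre's own z axis and vertical below 0.1 rad and height (world z) of cap between -0.004 and 0.006 m and contact force between cap and the fingers below 0.05 N), for 0.2 s.
2. the cap is in the barrel's mouth with its lugs down in the slots (horizontal distance between cap_centre and mouth below 0.006 m and z of cap_centre in the frame of mouth below 0.0265 m and angle between cap_centre's own z axis and vertical below 0.15 rad), for 0.05 s.
At the end, for the whole second after the job is handed in: The cap sits in the barrel's mouth, centred within 5 mm and upright within 0.08 rad, turned 60 degrees clockwise from the slots (within 0.16 rad, either way round), sprung up into its lock (its centre 17.5 to 23.5 mm above the rim), released and at rest (horizontal distance between cap_centre and mouth below 0.005 m and z of cap_centre in the frame of mouth between 0.0175 and 0.0235 m and angle between cap_centre's own z axis and vertical below 0.08 rad and angle between the x axis of cap_centre and the x axis of lock_mark, either way round below 0.16 rad and contact force between cap and the fingers below 0.05 N and linear speed of cap below 0.02 m/s and angular speed of cap below 0.2 rad/s); the robot touches nothing.
It fails at once if the bisque cup is knocked out of its place (distance of bisque_cup from where it was at the start of the episode above 0.03 m).
It fails at once if the fish is knocked out of its place (distance of fish from where it was at the start of the episode above 0.03 m).
It also fails if it takes over 58 s, if anything falls off the work surface, if the arm or the gripper's body presses on something with over 40 N, if the wrist force passes 120 N, or if a joint passes its speed limit or range.

## Working session

There is one attempt and no reset: what is moved stays moved. The work goes in short steps, Python scripts to look and compute and a tool call to move; the robot and the scene stay as the last step left them, time stands still between calls to the robot, and variables do not carry over. Pictures are saved under pics/ and viewed, at most 10 in all, crops included, and the job is handed in when it is done.

Besides the shell and the picture viewer there is one more tool, called as a command line: name --argument value ..., lists and objects as JSON in quotes. arm_command: Moves the arm, as the interface text tells. Its arguments: {"type":"object","properties":{"plan":{"type":"array"},"newtons":{"type":"number"}},"required":["plan"]}

```bash
mkdir -p pics
cat > h.py <<'E'
import numpy as np, cv2
from cell import monitor, cams, r
def ray(cam,uv):
    m=cams.camera_model(cam);K=np.array(m["K"],float);R=cv2.Rodrigues(np.array(m["rvec"],float))[0];t=np.array(m["tvec"],float).ravel()
    x=(uv[0]-K[0,2])/K[0,0];y=(uv[1]-K[1,2])/K[1,1]
    if cam=="wrist":
        th=np.hypot(x,y);d=np.array([x/th*np.sin(th),y/th*np.sin(th),np.cos(th)]) if th>1e-9 else np.array([0,0,1.])
    else: d=np.array([x,y,1.])
    d=R.T@d
    return -R.T@t,d/np.linalg.norm(d)
def atz(cam,uv,z):
    c,d=ray(cam,uv);return c+d*(z-c[2])/d[2]
def tri(obs):
    A=np.zeros((3,3));b=np.zeros(3)
    for cam,uv in obs:
        c,d=ray(cam,uv);P=np.eye(3)-np.outer(d,d);A+=P;b+=P@c
    return np.linalg.solve(A,b)
def proj(cam,p):
    m=cams.camera_model(cam);K=np.array(m["K"],float);R=cv2.Rodrigues(np.array(m["rvec"],float))[0];t=np.array(m["tvec"],float).ravel()
    q=R@np.array(p,float)+t
    if cam=="wrist":
        rr=np.hypot(q[0],q[1]);th=np.arctan2(rr,q[2]);q=np.array([q[0]/rr*th,q[1]/rr*th,1])
    else:q=q/q[2]
    return (K@q)[:2]
def save(cam,name):
    im=cams.get_image(cam);cv2.imwrite(f"pics/{name}.png",im[:,:,::-1]);return im
E
python3 - <<'E'
from h import *
np.set_printoptions(precision=1,suppress=True)
for c in["scene","top"]:
    save(c,c+"0")
    for q,z in [("cap_centre",59),("cap_bar",77),("cap",30),("rest_seat",59),("mouth",85),("lock_mark",85),("bisque_cup",0),("jar",0),("fish",0)]:
        for o in cams.place_of(q,c)[:2]: print(c,q,np.array(o["uv"]),round(o["confidence"],2),atz(c,o["uv"],z))
print(monitor.state())
a=cv2.imread("pics/scene0.png");b=cv2.imread("pics/top0.png")
E
```

```text
scene cap_centre [231.3 192.6] 0.67 [483.9 183.9  59. ]
scene cap_bar [224.  189.7] 0.79 [467.  176.3  77. ]
scene cap [247.4 201.7] 0.69 [513.3 177.4  30. ]
scene rest_seat [335.5 190.1] 0.7 [666.   91.7  59. ]
scene rest_seat [231.7 195.4] 0.68 [480.9 175.2  59. ]
scene mouth [317.2 308.1] 0.62 [ 466.8 -182.6   85. ]
scene mouth [223.4 188.6] 0.5 [463.7 169.7  85. ]
scene lock_mark [317.7 305. ] 0.81 [ 470.6 -177.4   85. ]
scene bisque_cup [336.5 197.3] 0.63 [697.6 136.7   0. ]
scene jar [413.9 287.2] 0.77 [ 680.4 -156.3    0. ]
scene fish [307.7 260. ] 0.72 [550.7  -2.4   0. ]
top cap_centre [215.5 311.7] 0.77 [482.2 178.   59. ]
top cap_bar [212.2 323.4] 0.62 [463.2 178.7  77. ]
top cap_bar [220.5 292.6] 0.16 [511.4 167.5  77. ]
top mouth [445.7 324.4] 0.67 [ 465.1 -181.7   85. ]
top lock_mark [414.7 201.6] 0.72 [ 657.1 -137.5   85. ]
top lock_mark [446.4 322.8] 0.62 [ 467.5 -182.8   85. ]
top bisque_cup [248.4 187.3] 0.95 [701.9 140.5   0. ]
top jar [416.3 200.6] 0.69 [ 679.  -152.1    0. ]
top fish [334.4 275.5] 0.85 [547.7 -11.1   0. ]
top fish [446.8 322.9] 0.42 [ 469.5 -199.7    0. ]
{'t': 1.0, 'joint_positions': array([-1.2,  0.5, -0.2,  1.5,  0.1,  1.1, -0.2]), 'dq': array([ 0., -0.,  0., -0., -0., -0.,  0.]), 'effort': array([  0. , -62. ,  -2.2, -25. ,   0. ,   0. ,  -0. ]), 'eef_pos': array([170.2, 601.4, 231.3]), 'tcp_rot': array([[-1. ,  0.3,  0. ],
       [ 0.3,  1. , -0. ],
       [-0. ,  0. , -1. ]]), 'contact_force': array([-0.5, -0.2,  0.2]), 'ft_torque': array([-0. , -0. ,  0.1]), 'grip_force': 0.0, 'width': 1.0004378582483988}
```

View images.

Run:
```python
import cv2
a=cv2.imread("pics/scene0.png");b=cv2.imread("pics/top0.png")
x=cv2.resize(a[130:360,170:460],(640,508),interpolation=3);cv2.imwrite("pics/s0c.png",x)
x=cv2.resize(b[240:400,150:490],(800,376),interpolation=3);cv2.imwrite("pics/t0c.png",x)
```

```text
(no output)
```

View pics/s0c.png

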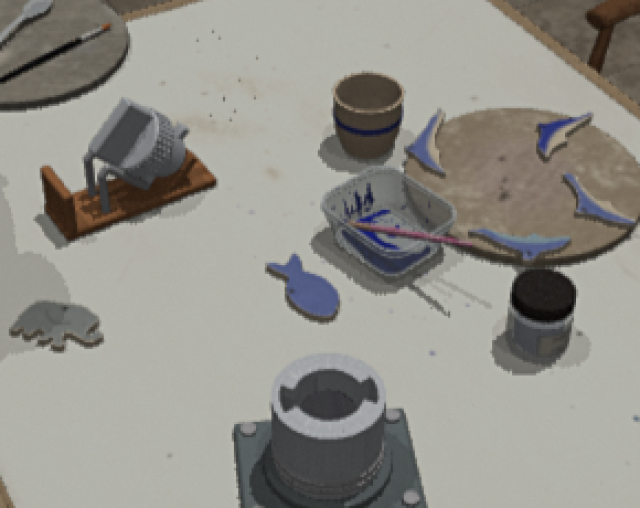

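View pics/t0c.png

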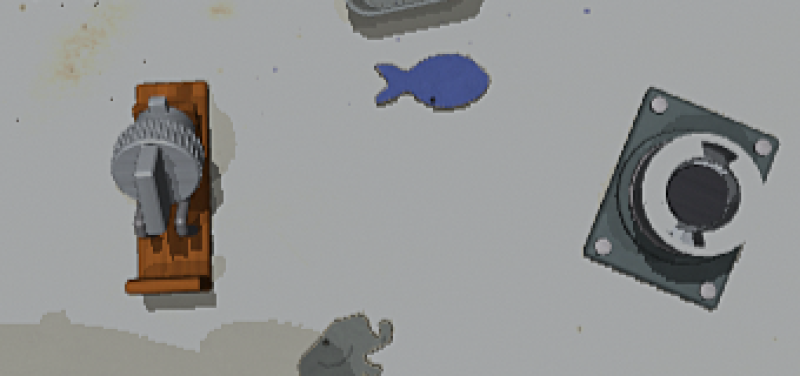

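```bash
cat >> h.py <<'E'
def go(p,yaw=None):
    """shift in tool axes (units) and turn units; yaw = world direction (deg) of tool y, mod 180"""
    s=monitor.state();R=np.array(s["tcp_rot"]);d=R.T@(np.array(p)-s["eef_pos"])/25
    cy=np.degrees(np.arctan2(R[1,1],R[0,1]));print("t",round(s["t"],2),"tcp",np.round(s["eef_pos"],1),"yaw_y",round(cy,2),"tilt",np.round(R[:,2],3),"w",round(s["width"],3),"F",np.round(s["contact_force"],1),"q7",round(s["joint_positions"][6],2))
    print(" shift",np.round(d,2),end="")
    if yaw is not None:
        e=(yaw-cy+90)%180-90;print(" turn",round(-e/8,2),end="")
    print()
E
python3 - <<'E'
from h import *
go([483,178,200],90)
# rest direction: base corners from top image
for uv in [(208,276),(239.5,275)]: print(atz("top",uv,15))
for uv in [(203,360),(238,359)]: print(atz("top",uv,50))
E
```

```text
t 1.0 tcp [170.2 601.4 231.3] yaw_y 74.2 tilt [ 0. -0. -1.] w 1.0 F [-0.5 -0.2  0.2] q7 -0.15
 shift [-16.65 -12.89   1.25] turn -1.98
[543.74859031 202.18742472  15.        ]
[545.83523091 148.80913363  15.        ]
[405.88492874 196.98455713  50.        ]
[408.09290527 141.07722792  50.        ]
```

arm_command --plan '[{"x": -0.98,"y": -0.76,"z": 0.07},{"x": -0.98,"y": -0.76,"z": 0.07},{"x": -0.98,"y": -0.76,"z": 0.07},{"x": -0.98,"y": -0.76,"z": 0.07},{"x": -0.98,"y": -0.76,"z": 0.07},{"x": -0.98,"y": -0.76,"z": 0.07},{"x": -0.98,"y": -0.76,"z": 0.07},{"x": -0.98,"y": -0.76,"z": 0.07},{"x": -0.98,"y": -0.76,"z": 0.07},{"x": -0.98,"y": -0.76,"z": 0.07},{"x": -0.98,"y": -0.76,"z": 0.07},{"x": -0.98,"y": -0.76,"z": 0.07},{"x": -0.98,"y": -0.76,"z": 0.07},{"x": -0.98,"y": -0.76,"z": 0.07},{"x": -0.98,"y": -0.76,"z": 0.07},{"x": -0.98,"y": -0.76,"z": 0.07},{"x": -0.97,"y": -0.73,"z": 0.07},{"turn": -0.77},{"turn": -0.77},{"turn": -0.77}]'

```text
invalid input
```

Run:
```python
from h import *
np.set_printoptions(precision=1,suppress=True)
c="wrist"
go([483,176,200],92.5)
save(c,"w1")
for q,z in [("cap_centre",59),("cap_bar",77),("cap",30),("rest_seat",59)]:
    for o in cams.place_of(q,c)[:2]: print(c,q,np.array(o["uv"]),round(o["confidence"],2),atz(c,o["uv"],z))
```

```text
t 1.0 tcp [170.2 601.4 231.3] yaw_y 74.2 tilt [ 0. -0. -1.] w 1.0 F [-0.5 -0.2  0.2] q7 -0.15
 shift [-16.7 -13.    1.2] turn -2.29
wrist cap_bar [109.5 470.5] 0.57 [459.5 179.2  77. ]
```

View pics/w1.png

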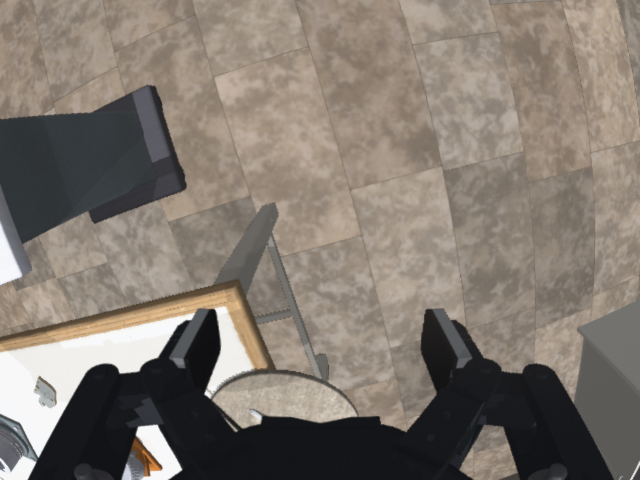

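The move was refused, so the picture shows only floor and the table corner. I'll retry with every key in each row.

arm_command --plan '[{"x": -0.98,"y": -0.76,"z": 0.07,"turn": 0,"gripper": 1},{"x": -0.98,"y": -0.76,"z": 0.07,"turn": 0,"gripper": 1},{"x": -0.98,"y": -0.76,"z": 0.07,"turn": 0,"gripper": 1},{"x": -0.98,"y": -0.76,"z": 0.07,"turn": 0,"gripper": 1},{"x": -0.98,"y": -0.76,"z": 0.07,"turn": 0,"gripper": 1},{"x": -0.98,"y": -0.76,"z": 0.07,"turn": 0,"gripper": 1},{"x": -0.98,"y": -0.76,"z": 0.07,"turn": 0,"gripper": 1},{"x": -0.98,"y": -0.76,"z": 0.07,"turn": 0,"gripper": 1},{"x": -0.98,"y": -0.76,"z": 0.07,"turn": 0,"gripper": 1},{"x": -0.98,"y": -0.76,"z": 0.07,"turn": 0,"gripper": 1},{"x": -0.98,"y": -0.76,"z": 0.07,"turn": 0,"gripper": 1},{"x": -0.98,"y": -0.76,"z": 0.07,"turn": 0,"gripper": 1},{"x": -0.98,"y": -0.76,"z": 0.07,"turn": 0,"gripper": 1},{"x": -0.98,"y": -0.76,"z": 0.07,"turn": 0,"gripper": 1},{"x": -0.98,"y": -0.76,"z": 0.07,"turn": 0,"gripper": 1},{"x": -0.98,"y": -0.76,"z": 0.07,"turn": 0,"gripper": 1},{"x": -0.97,"y": -0.8,"z": 0.07,"turn": 0,"gripper": 1},{"x": 0,"y": 0,"z": 0,"turn": -0.77,"gripper": 1},{"x": 0,"y": 0,"z": 0,"turn": -0.77,"gripper": 1},{"x": 0,"y": 0,"z": 0,"turn": -0.77,"gripper": 1}]'

```text
t: 3.25
eef_pos: [482.7, 176.0, 201.6]
tcp_rot: [[-0.999, -0.05, 0.0], [-0.05, 0.999, 0.0], [-0.0, 0.0, -1.0]]
contact_force: [-0.3, -0.1, 0.1]
width: 1.0
grip_force: 0.0
```

Run:
```python
from h import *
np.set_printoptions(precision=1,suppress=True)
c="wrist"
go([483,176,200],92.5)
save(c,"w2")
for q,z in [("cap_centre",59),("cap_bar",77),("cap",30),("rest_seat",59)]:
    for o in cams.place_of(q,c)[:2]: print(c,q,np.array(o["uv"]),round(o["confidence"],2),atz(c,o["uv"],z))
```

```text
t 3.25 tcp [482.7 176.  201.6] yaw_y 92.89 tilt [ 0.  0. -1.] w 1.0 F [-0.3 -0.1  0.1] q7 1.13
 shift [-0.   0.   0.1] turn 0.05
wrist cap_centre [323.4 229.2] 0.75 [486.7 178.4  59. ]
wrist cap_bar [323.4 228.1] 0.69 [480.4 177.9  77. ]
wrist cap_bar [323.3 209.1] 0.6 [465.7 177.2  77. ]
wrist cap [325.1 245.7] 0.65 [510.9 181.3  30. ]
```

View pics/w2.png

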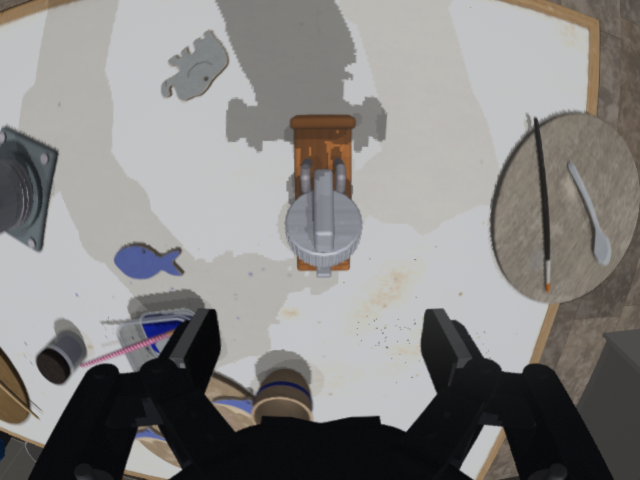

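The wrist view shows the cap at about (323, 229) in line with the tool, bar towards the robot, with both sides clear. Descending and gripping.

arm_command --plan '[{"x": -0.06,"y": 0.07,"z": 0.66,"turn": 0,"gripper": 1},{"x": 0,"y": 0,"z": 0.66,"turn": 0,"gripper": 1},{"x": 0,"y": 0,"z": 0.66,"turn": 0,"gripper": 1},{"x": 0,"y": 0,"z": 0.66,"turn": 0,"gripper": 1},{"x": 0,"y": 0,"z": 0.66,"turn": 0,"gripper": 1},{"x": 0,"y": 0,"z": 0.66,"turn": 0,"gripper": 1},{"x": 0,"y": 0,"z": 0.66,"turn": 0,"gripper": 1},{"x": 0,"y": 0,"z": 0.66,"turn": 0,"gripper": 1},{"x": 0,"y": 0,"z": 0.66,"turn": 0,"gripper": 1},{"x": 0,"y": 0,"z": 0.68,"turn": 0,"gripper": 1},{"x": 0,"y": 0,"z": 0,"turn": 0,"gripper": -1},{"x": 0,"y": 0,"z": 0,"turn": 0,"gripper": -1},{"x": 0,"y": 0,"z": 0,"turn": 0,"gripper": -1},{"x": 0,"y": 0,"z": 0,"turn": 0,"gripper": -1},{"x": 0,"y": 0,"z": 0,"turn": 0,"gripper": -1},{"x": 0,"y": 0,"z": 0,"turn": 0,"gripper": -1}]' --newtons 25

```text
t: 5.1
eef_pos: [483.9, 178.2, 36.2]
tcp_rot: [[-0.999, -0.047, 0.0], [-0.047, 0.999, 0.0], [-0.0, 0.0, -1.0]]
contact_force: [0.1, 0.8, -1.5]
width: 0.692
grip_force: 27.5
```

arm_command --plan '[{"x": 0,"y": 0,"z": -0.5,"turn": 0,"gripper": -1},{"x": 0,"y": 0,"z": -0.8,"turn": 0,"gripper": -1},{"x": 0,"y": 0,"z": -0.8,"turn": 0,"gripper": -1},{"x": 0,"y": 0,"z": -0.8,"turn": 0,"gripper": -1},{"x": 0.2,"y": -0.6,"z": 0,"turn": 0,"gripper": -1},{"x": 0.2,"y": -0.7,"z": 0,"turn": 0,"gripper": -1},{"x": 0.2,"y": -0.7,"z": 0,"turn": 0,"gripper": -1},{"x": 0.2,"y": -0.7,"z": 0,"turn": 0,"gripper": -1},{"x": 0.2,"y": -0.7,"z": 0,"turn": 0,"gripper": -1},{"x": 0,"y": -0.6,"z": 0,"turn": 0,"gripper": -1},{"x": 0,"y": 0,"z": 0,"turn": 0,"gripper": -1}]'

```text
t: 6.2
eef_pos: [462.5, 73.4, 107.6]
tcp_rot: [[-0.999, -0.042, -0.002], [-0.042, 0.999, -0.002], [0.002, -0.002, -1.0]]
contact_force: [-0.7, 0.6, -1.8]
width: 0.689
grip_force: 28.1
```

Run:
```python
from h import *
np.set_printoptions(precision=1,suppress=True)
go([465,75,60],92.5)
s=save("scene","s3");cv2.imwrite("pics/s3c.png",cv2.resize(s[130:280,150:350,::-1],(800,600),interpolation=3))
for q in ["cap_centre","cap_bar","cap"]:
    ob=[]
    for c in ["scene","top","wrist"]:
        if q=="cap_centre" and c!="scene": cams.get_image(c)
        o=cams.place_of(q,c)
        if o: ob.append((c,o[0]["uv"]));print(c,q,np.array(o[0]["uv"]),round(o[0]["confidence"],2))
    print(tri(ob))
```

```text
t 6.2 tcp [462.5  73.4 107.6] yaw_y 92.43 tilt [-0. -0. -1.] w 0.689 F [-0.7  0.6 -1.8] q7 1.26
 shift [-0.1  0.1  1.9] turn -0.01
scene cap_centre [242.2 196.3] 0.7
top cap_centre [246.5 188.5] 0.47
[586.5 146.8  76.7]
scene cap_bar [231.7 190.8] 0.57
wrist cap_bar [316.7 331.5] 0.79
[445.4  74.8 148.2]
scene cap [260.2 205.6] 0.76
wrist cap [323.8 357.9] 0.67
[498.5  80.   92.2]
```

View pics/s3c.png

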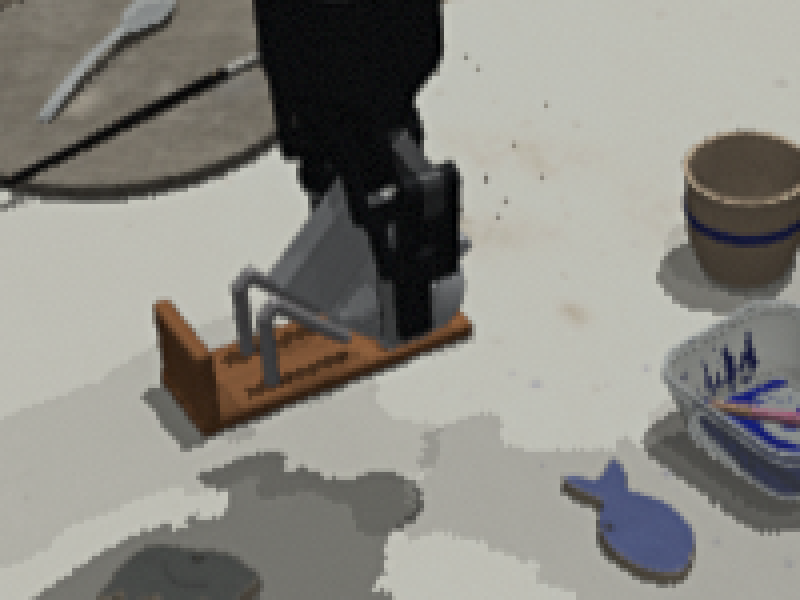

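Scene view: the cap is held between the fingers, still leaning 45° (bar end near (320, 250) in the crop). The leading lug will touch the table almost under the pivot, so pressing lightly while dragging away from the robot should turn it upright.

arm_command --plan '[{"x": 0.2,"y": 0,"z": 0.6,"turn": 0,"gripper": -1},{"x": 0.2,"y": 0,"z": 0.6,"turn": 0,"gripper": -1},{"x": 0,"y": 0,"z": 0.6,"turn": 0,"gripper": -1},{"x": 0,"y": 0,"z": 0.6,"turn": 0,"gripper": -1},{"x": 0,"y": 0,"z": 0.6,"turn": 0,"gripper": -1},{"x": 0,"y": 0,"z": 0.2,"turn": 0,"gripper": -1},{"x": 0,"y": 0,"z": 0,"turn": 0,"gripper": -1}]' --newtons 20

```text
t: 7.5
eef_pos: [453.3, 76.6, 28.1]
tcp_rot: [[-0.999, -0.047, -0.001], [-0.047, 0.999, -0.0], [0.001, -0.0, -1.0]]
contact_force: [0.1, -1.5, -3.0]
width: 0.694
grip_force: 28.1
```

arm_command --plan '[{"x": -0.1,"y": 0,"z": 0.08,"turn": 0,"gripper": -1},{"x": -0.15,"y": 0,"z": 0.06,"turn": 0,"gripper": -1},{"x": -0.2,"y": 0,"z": 0.04,"turn": 0,"gripper": -1},{"x": -0.2,"y": 0,"z": 0.03,"turn": 0,"gripper": -1},{"x": -0.2,"y": 0,"z": 0.03,"turn": 0,"gripper": -1}]' --newtons 20

```text
t: 8.0
eef_pos: [474.7, 77.5, 22.8]
tcp_rot: [[-0.999, -0.047, -0.001], [-0.047, 0.999, -0.0], [0.001, -0.0, -1.0]]
contact_force: [-4.7, 0.4, 9.8]
width: 0.691
grip_force: 29.0
```

arm_command --plan '[{"x": -0.2,"y": 0,"z": 0.03,"turn": 0,"gripper": -1},{"x": -0.2,"y": 0,"z": 0.03,"turn": 0,"gripper": -1},{"x": -0.2,"y": 0,"z": 0.03,"turn": 0,"gripper": -1},{"x": -0.2,"y": 0,"z": 0.03,"turn": 0,"gripper": -1}]' --newtons 20

```text
t: 8.4
eef_pos: [494.5, 78.4, 19.7]
tcp_rot: [[-0.999, -0.047, -0.001], [-0.047, 0.999, -0.0], [0.001, -0.0, -1.0]]
contact_force: [-5.0, 1.0, 8.1]
width: 0.693
grip_force: 29.4
```

```bash
cat > look.py <<'E'
from h import *
import sys
np.set_printoptions(precision=1,suppress=True)
go([465,75,60],92.5)
for c in ["scene","top","wrist"]:cams.get_image(c)
for q in ["cap_centre","cap_bar","cap"]:
    ob=[]
    for c in ["scene","top","wrist"]:
        o=cams.place_of(q,c)
        if o: ob.append((c,o[0]["uv"]));print(c,q,np.array(o[0]["uv"]),round(o[0]["confidence"],2),atz(c,o[0]["uv"],{"cap_centre":41,"cap_bar":67,"cap":0}[q]))
E
python3 look.py
```

```text
t 8.4 tcp [494.5  78.4  19.7] yaw_y 92.68 tilt [-0. -0. -1.] w 0.693 F [-5.   1.   8.1] q7 1.23
 shift [ 1.2 -0.1 -1.6] turn 0.02
scene cap_centre [260.8 229.3] 0.74 [494.   75.1  41. ]
wrist cap_centre [318.7 365.4] 0.35 [506.5  77.7  41. ]
scene cap_bar [254.2 217.7] 0.79 [485.6  82.3  67. ]
wrist cap_bar [319.4 361.7] 0.78 [484.5  77.   67. ]
scene cap [267.9 241. ] 0.67 [510.1  81.9   0. ]
wrist cap [323.  325.1] 0.63 [512.3  80.    0. ]
```

arm_command --plan '[{"x": -0.2,"y": 0,"z": 0.05,"turn": 0,"gripper": -1},{"x": -0.2,"y": 0,"z": 0.05,"turn": 0,"gripper": -1},{"x": -0.2,"y": 0,"z": 0.04,"turn": 0,"gripper": -1},{"x": -0.2,"y": 0,"z": 0.04,"turn": 0,"gripper": -1}]' --newtons 20

```text
t: 9.4
eef_pos: [513.5, 79.3, 15.2]
tcp_rot: [[-0.999, -0.047, -0.003], [-0.047, 0.999, -0.001], [0.003, -0.001, -1.0]]
contact_force: [-13.5, -0.2, 28.0]
width: 0.692
grip_force: 31.7
```

```bash
python3 look.py
```

```text
t 9.4 tcp [513.5  79.3  15.2] yaw_y 92.68 tilt [-0. -0. -1.] w 0.692 F [-13.5  -0.2  28. ] q7 1.24
 shift [ 1.9 -0.1 -1.8] turn 0.02
scene cap_centre [267.6 224.7] 0.74 [511.   80.9  41. ]
top cap_centre [246.2 191.2] 0.42 [684.4 137.6  41. ]
scene cap_bar [269.2 215. ] 0.96 [513.1  75.9  67. ]
top cap_bar [331.2 275.1] 0.5 [541.3  -6.2  67. ]
wrist cap_bar [316.7 391.1] 0.55 [511.6  77.5  67. ]
scene cap [269.  241.3] 0.81 [511.6  80.    0. ]
wrist cap [320.6 291.8] 0.96 [509.4  78.7   0. ]
```

Upright: bar at x≈512 and foot at x≈511, y≈79. Letting go and rising to bar height.

arm_command --plan '[{"x": 0,"y": 0,"z": -0.06,"turn": 0,"gripper": -1},{"x": 0,"y": 0,"z": 0,"turn": 0,"gripper": 1},{"x": 0,"y": 0,"z": 0,"turn": 0,"gripper": 1},{"x": 0,"y": 0,"z": 0,"turn": 0,"gripper": 1},{"x": 0,"y": 0,"z": 0,"turn": 0,"gripper": 1},{"x": 0,"y": 0,"z": 0,"turn": 0,"gripper": 1},{"x": 0,"y": 0,"z": 0,"turn": 0,"gripper": 1},{"x": 0,"y": 0,"z": 0,"turn": 0,"gripper": 1},{"x": 0,"y": 0,"z": -0.5,"turn": 0,"gripper": 1},{"x": 0,"y": 0,"z": -0.6,"turn": 0,"gripper": 1},{"x": 0,"y": 0,"z": -0.7,"turn": 0,"gripper": 1},{"x": 0,"y": 0,"z": -0.7,"turn": 0,"gripper": 1},{"x": 0,"y": 0,"z": -0.7,"turn": 0,"gripper": 1},{"x": 0,"y": 0,"z": -0.7,"turn": 0,"gripper": 1},{"x": 0,"y": 0,"z": -0.7,"turn": 0,"gripper": 1},{"x": 0,"y": 0,"z": 0,"turn": 0,"gripper": 1}]'

```text
t: 11.6
eef_pos: [516.1, 79.7, 134.5]
tcp_rot: [[-0.999, -0.047, 0.005], [-0.047, 0.999, 0.001], [-0.005, 0.001, -1.0]]
contact_force: [0.2, 0.7, -0.2]
width: 1.001
grip_force: 0.0
```

```bash
python3 look.py
python3 - <<'E'
from h import *
s=save("wrist","w4");cv2.imwrite("pics/w4c.png",cv2.resize(s[160:400,200:460,::-1],(650,600),interpolation=3))
E
```

```text
t 11.6 tcp [516.1  79.7 134.5] yaw_y 92.67 tilt [ 0.  0. -1.] w 1.001 F [ 0.2  0.7 -0.2] q7 1.29
 shift [ 2.1 -0.1  3. ] turn 0.02
scene cap_centre [267.9 223.1] 0.61 [513.6  84.9  41. ]
wrist cap_centre [320.7 243.7] 0.7 [512.2  78.9  41. ]
scene cap_bar [269.1 215.1] 0.88 [512.8  75.8  67. ]
top cap_bar [247.5 188.3] 0.64 [682.6 131.4  67. ]
wrist cap_bar [320.4 255.9] 0.71 [511.1  78.7  67. ]
scene cap [273.2 241.6] 0.61 [518.2  75.3   0. ]
wrist cap [319.7 226.7] 0.63 [513.4  78.4  -0. ]
```

View pics/w4c.png

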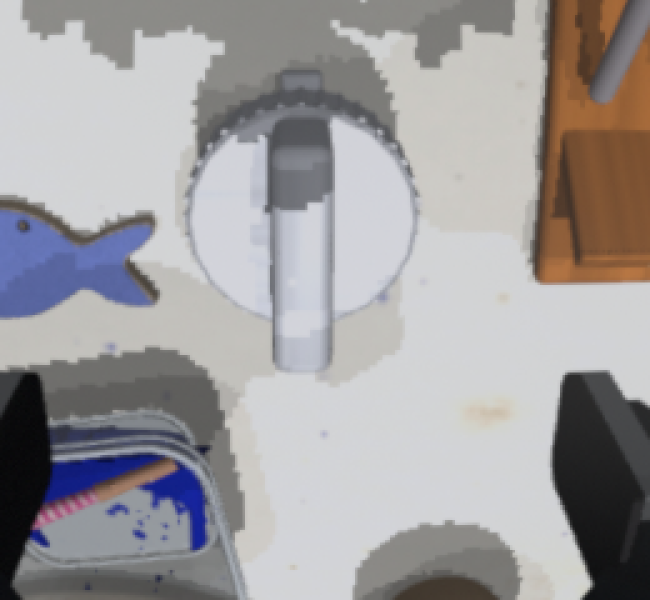

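Wrist view: the cap stands upright, bar vertical in the picture at (302, 245) in the crop, fingers clear on both sides. Taking it by the bar.

arm_command --plan '[{"x": 0.14,"y": 0,"z": 0.4,"turn": 0,"gripper": 1},{"x": 0,"y": 0,"z": 0.6,"turn": 0,"gripper": 0.5},{"x": 0,"y": 0,"z": 0.6,"turn": 0,"gripper": 0.2},{"x": 0,"y": 0,"z": 0.6,"turn": 0,"gripper": 0},{"x": 0,"y": 0,"z": 0.5,"turn": 0,"gripper": 0},{"x": 0,"y": 0,"z": 0.36,"turn": 0,"gripper": -0.2},{"x": 0,"y": 0,"z": 0,"turn": 0,"gripper": -1},{"x": 0,"y": 0,"z": 0,"turn": 0,"gripper": -1},{"x": 0,"y": 0,"z": 0,"turn": 0,"gripper": -1},{"x": 0,"y": 0,"z": 0,"turn": 0,"gripper": -1},{"x": 0,"y": 0,"z": 0,"turn": 0,"gripper": -1},{"x": 0,"y": 0,"z": 0,"turn": 0,"gripper": -1},{"x": 0,"y": 0,"z": 0,"turn": 0,"gripper": -1}]' --newtons 80

```text
t: 13.55
eef_pos: [511.4, 79.2, 55.1]
tcp_rot: [[-0.999, -0.047, 0.0], [-0.047, 0.999, -0.0], [-0.0, -0.0, -1.0]]
contact_force: [0.1, 0.2, -2.4]
width: 0.149
grip_force: 78.1
```

Run:
```python
from h import *
np.set_printoptions(precision=1,suppress=True)
a=atz("top",(454.7,304.7),85);b=atz("top",(443.3,340),85);d=a-b
print(a,b,(a+b)/2,np.degrees(np.arctan2(d[1],d[0])))
b=cv2.imread("pics/top0.png")[280:370,400:490];cv2.imwrite("pics/m0.png",cv2.resize(b,(600,600),interpolation=3))
go([490,-60,180],92.7)
```

```text
[ 495.2 -196.2   85. ] [ 441.5 -177.6   85. ] [ 468.3 -186.9   85. ] -19.111647820840957
t 13.55 tcp [511.4  79.2  55.1] yaw_y 92.67 tilt [ 0. -0. -1.] w 0.149 F [ 0.1  0.2 -2.4] q7 1.25
 shift [ 1.1 -5.5 -5. ] turn -0.0
```

View pics/m0.png

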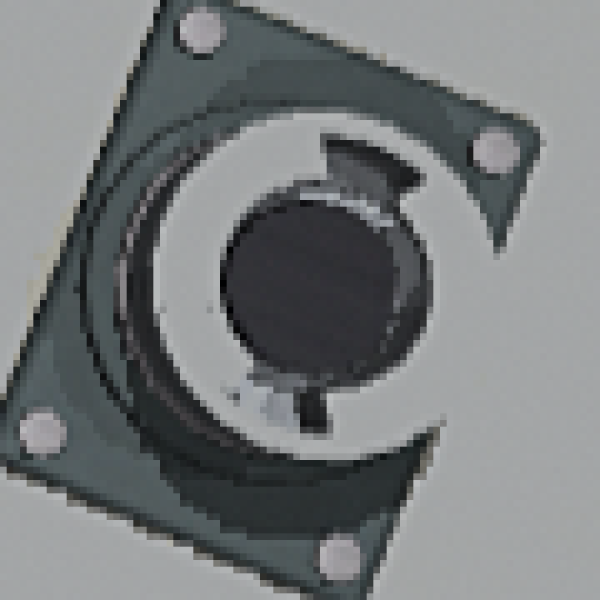

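arm_command --plan '[{"x": 0,"y": 0,"z": -0.6,"turn": 0,"gripper": -1},{"x": 0,"y": 0,"z": -0.9,"turn": 0,"gripper": -1},{"x": 0,"y": 0,"z": -0.9,"turn": 0,"gripper": -1},{"x": 0,"y": 0,"z": -0.9,"turn": 0,"gripper": -1},{"x": 0,"y": 0,"z": -0.9,"turn": 0,"gripper": -1},{"x": 0,"y": 0,"z": -0.8,"turn": 0,"gripper": -1},{"x": 0.4,"y": -0.8,"z": 0,"turn": 0,"gripper": -1},{"x": 0.5,"y": -0.9,"z": 0,"turn": 0,"gripper": -1},{"x": 0.4,"y": -0.9,"z": 0,"turn": 0,"gripper": -1},{"x": 0.3,"y": -0.9,"z": 0,"turn": 0,"gripper": -1},{"x": 0.2,"y": -0.8,"z": 0,"turn": 0,"gripper": -1},{"x": 0,"y": -0.5,"z": 0,"turn": 0,"gripper": -1},{"x": 0,"y": 0,"z": 0,"turn": 0,"gripper": -1}]'

```text
t: 14.85
eef_pos: [472.1, -44.5, 180.1]
tcp_rot: [[-0.999, -0.044, 0.0], [-0.044, 0.999, -0.001], [-0.0, -0.001, -1.0]]
contact_force: [0.6, 0.3, -3.3]
width: 0.152
grip_force: 78.4
```

Run:
```python
from h import *
np.set_printoptions(precision=1,suppress=True)
go([466,-182,180],92.7)
s=save("wrist","w5")
for q,z in [("mouth",85),("lock_mark",85),("cap_bar",190),("cap_centre",166)]:
    for o in cams.place_of(q,"wrist")[:2]: print(q,np.array(o["uv"]),round(o["confidence"],2),atz("wrist",o["uv"],z))
u,v=np.clip(proj("wrist",[466,-182,85]),[110,90],[530,390]).astype(int);print(u,v)
cv2.imwrite("pics/w5c.png",cv2.resize(s[v-90:v+90,u-110:u+110,::-1],(733,600),interpolation=3))
```

```text
t 14.85 tcp [472.1 -44.5 180.1] yaw_y 92.51 tilt [ 0. -0. -1.] w 0.152 F [ 0.6  0.3 -3.3] q7 1.56
 shift [ 0.5 -5.5  0. ] turn -0.02
mouth [128.2 233.9] 0.8 [ 471.2 -183.6   85. ]
lock_mark [129.6 230.6] 0.72 [ 468.7 -181.6   85. ]
cap_bar [320.5 334.1] 0.75 [475.5 -41.8 190. ]
cap_centre [565.6 257.7] 0.4 [446.   87.1 166. ]
128 227
```

View pics/w5c.png

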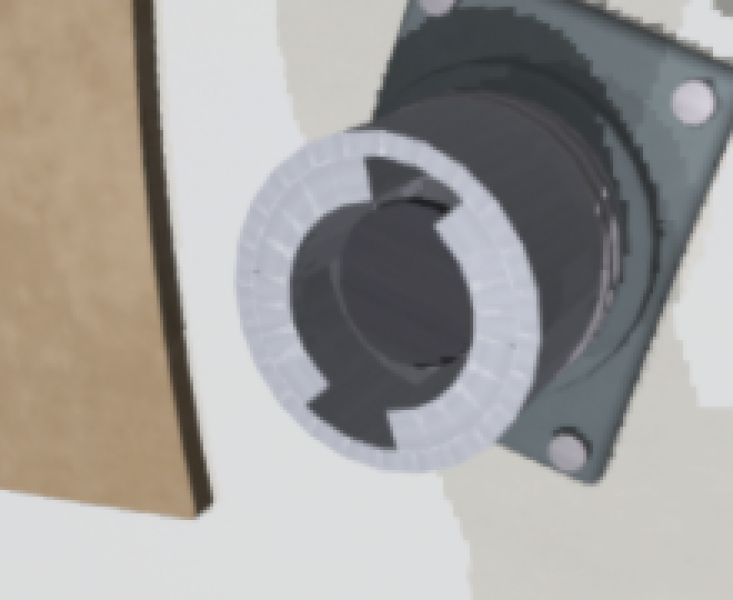

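Wrist view: rim spans (237–540, 130–472) in the crop. The outer slot corners are at (367,157)/(462,203) and (308,405)/(394,447).

Run:
```python
from h import *
np.set_printoptions(precision=1,suppress=True)
f=lambda p:atz("wrist",(18+p[0]/3.332,137+p[1]/3.333),85)
c=[f(p) for p in [(367,157),(462,203),(308,405),(394,447)]]
for p in c:print(p)
A=(c[0]+c[1])/2;B=(c[2]+c[3])/2;d=B-A
print("mid",(A+B)/2,"len",np.linalg.norm(d),"dir",np.degrees(np.arctan2(d[1],d[0]))%180)
im=cv2.imread("pics/w5.png");H=lambda x,y:proj("wrist",[x,y,85])
# rectify rim plane, 2 px/mm, and fit
g=np.mgrid[-60:60:.25,-60:60:.25];xs=468+g[0];ys=-183+g[1]
P=np.array([H(x,y) for x,y in zip(xs.ravel(),ys.ravel())],np.float32).reshape(xs.shape+(2,))
o=cv2.remap(im,P[...,0],P[...,1],cv2.INTER_CUBIC);cv2.imwrite("pics/rect.png",o)
```

```text
[ 434.2 -179.3   85. ]
[ 443.9 -156.8   85. ]
[ 491.9 -202.4   85. ]
[ 500.8 -180.1   85. ]
mid [ 467.7 -179.6   85. ] len 61.83372129057362 dir 157.9273806049263Traceback (most recent call last):
  File "<stdin>", line 11, in <module>
  File "<stdin>", line 8, in <lambda>
  File "h.py", line 19, in proj
    m=cams.camera_model(cam);K=np.array(m["K"],float);R=cv2.Rodrigues(np.array(m["rvec"],float))[0];t=np.array(m["tvec"],float).ravel()
ValueError: time passes only in moves, steps and waits
```

```bash
cat > rim.py <<'E'
from h import *
np.set_printoptions(precision=1,suppress=True)
def rim(path,m):
    K=np.array(m["K"],float);R=cv2.Rodrigues(np.array(m["rvec"],float))[0];t=np.array(m["tvec"],float).ravel()
    im=cv2.imread(path);g=np.mgrid[-60:60:.25,-60:60:.25]
    q=R@np.stack([468+g[0].ravel(),-182+g[1].ravel(),0*g[0].ravel()+85])+t[:,None]
    rr=np.hypot(q[0],q[1]);s=np.arctan2(rr,q[2])/rr
    P=(K@np.stack([q[0]*s,q[1]*s,1+0*s]))[:2].reshape((2,)+g[0].shape).astype(np.float32)
    o=cv2.remap(im,P[0],P[1],cv2.INTER_CUBIC);cv2.imwrite("pics/rect.png",o);return o
if __name__=="__main__":
    m=cams.camera_model("wrist");o=rim("pics/w5.png",m).astype(int)
    # rim grey-violet: b>r slightly, medium bright
    G=o.mean(2);B=o[...,0]-o[...,2]
    print("on rim",o[240,240+30*4],o[240+30*4,240],"table",o[20,20])
    mask=((G>130)&(B>4)).astype(np.uint8)
    n,l,st,ce=cv2.connectedComponentsWithStats(mask);i=1+np.argmax(st[1:,4]);mask=(l==i).astype(np.uint8);cv2.imwrite("pics/mask.png",mask*255)
    cs,h=cv2.findContours(mask,cv2.RETR_CCOMP,cv2.CHAIN_APPROX_NONE)
    for c in sorted(cs,key=len)[-2:]:
        (a,b),ax,an=cv2.fitEllipse(cv2.convexHull(c));(ca,cb),cr=cv2.minEnclosingCircle(c)
        print(len(c),"centre",468+b/4-60,-182+a/4-60,"axes",np.array(ax)/4,"| enc",468+cb/4-60,-182+ca/4-60,cr/4)
E
python3 rim.py
```

```text
on rim [210 200 197] [77 72 71] table [106 112 116]
744 centre 467.3087844848633 -180.07746505737305 axes [47.1 70.4] | enc 467.4114112854004 -179.8975944519043 34.05720138549805
920 centre 467.4146919250488 -180.4093780517578 axes [79.4 79.8] | enc 467.5710906982422 -180.62179946899414 40.204872131347656
```

View pics/rect.png

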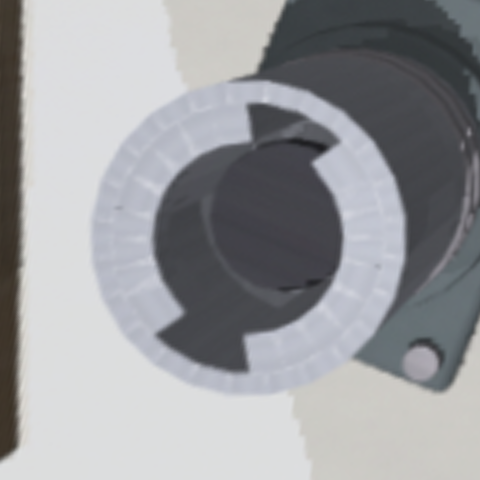

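The rectified rim fits a circle 79.6 mm across, which matches the given 79 mm. Its centre is (467.4, −180.4), and the slots lie at 158.4°.

arm_command --plan '[{"x": 0.06,"y": -0.6,"z": 0,"turn": 0,"gripper": -1},{"x": 0.07,"y": -0.8,"z": 0,"turn": 0,"gripper": -1},{"x": 0.07,"y": -0.9,"z": 0,"turn": 0,"gripper": -1},{"x": 0.07,"y": -0.9,"z": 0,"turn": 0,"gripper": -1},{"x": 0.07,"y": -0.9,"z": 0,"turn": 0,"gripper": -1},{"x": 0.06,"y": -0.8,"z": 0,"turn": 0,"gripper": -1},{"x": 0.06,"y": -0.5,"z": 0,"turn": 0,"gripper": -1},{"x": 0,"y": 0,"z": 0.2,"turn": 0.75,"gripper": -1},{"x": 0,"y": 0,"z": 0.3,"turn": 0.75,"gripper": -1},{"x": 0,"y": 0,"z": 0.3,"turn": 0.75,"gripper": -1},{"x": 0,"y": 0,"z": 0.2,"turn": 0.75,"gripper": -1},{"x": 0,"y": 0,"z": 0,"turn": 0,"gripper": -1},{"x": 0,"y": 0,"z": 0,"turn": 0,"gripper": -1}]' --newtons 100

```text
t: 16.4
eef_pos: [467.1, -177.3, 155.1]
tcp_rot: [[-0.933, 0.36, -0.0], [0.36, 0.933, 0.0], [0.0, 0.0, -1.0]]
contact_force: [-0.1, 0.0, -2.9]
width: 0.143
grip_force: 101.4
```

Run:
```python
from h import *
np.set_printoptions(precision=1,suppress=True)
go([466.5,-180,140],68.4)
z=monitor.state()["eef_pos"][2]-55
for c in ["scene","top","wrist"]:cams.get_image(c)
for q,dz in [("cap_centre",41),("cap_bar",67),("cap",0)]:
    for c in ["scene","top","wrist"]:
        o=cams.place_of(q,c)
        if o: print(c,q,round(o[0]["confidence"],2),atz(c,o[0]["uv"],z+dz))
```

```text
t 16.4 tcp [ 467.1 -177.3  155.1] yaw_y 68.92 tilt [-0.  0. -1.] w 0.143 F [-0.1  0.  -2.9] q7 1.49
 shift [-0.  -0.1  0.6] turn 0.07
scene cap_centre 0.68 [ 472.  -179.4  141.1]
top cap_centre 0.56 [ 473.  -180.3  141.1]
scene cap_bar 0.74 [ 471.4 -180.2  167.1]
top cap_bar 0.65 [ 470.9 -177.9  167.1]
wrist cap_bar 0.73 [ 468.4 -180.7  167.1]
scene cap 0.69 [ 470.9 -178.8  100.1]
top cap 0.5 [ 468.  -181.1  100.1]
wrist cap 0.62 [ 467.3 -179.3  100.1]
```

arm_command --plan '[{"x": 0.04,"y": -0.12,"z": 0,"turn": 0.07,"gripper": -1},{"x": 0,"y": 0,"z": 0.3,"turn": 0,"gripper": -1},{"x": 0,"y": 0,"z": 0.3,"turn": 0,"gripper": -1},{"x": 0,"y": 0,"z": 0.2,"turn": 0,"gripper": -1},{"x": 0,"y": 0,"z": 0.2,"turn": 0,"gripper": -1},{"x": 0,"y": 0,"z": 0,"turn": 0,"gripper": -1}]'

```text
t: 17.6
eef_pos: [464.5, -180.5, 129.2]
tcp_rot: [[-0.928, 0.373, -0.001], [0.373, 0.928, 0.0], [0.001, -0.0, -1.0]]
contact_force: [-0.0, -0.4, -3.0]
width: 0.142
grip_force: 101.4
```

arm_command --plan '[{"x": 0,"y": 0,"z": 0.15,"turn": 0,"gripper": -1},{"x": 0,"y": 0,"z": 0.15,"turn": 0,"gripper": -1},{"x": 0,"y": 0,"z": 0.08,"turn": 0,"gripper": -1},{"x": 0,"y": 0,"z": 0,"turn": 0,"gripper": -1}]'

```text
t: 18.0
eef_pos: [465.0, -180.5, 120.8]
tcp_rot: [[-0.928, 0.373, 0.0], [0.373, 0.928, -0.0], [-0.0, 0.0, -1.0]]
contact_force: [-0.5, 1.1, 4.2]
width: 0.144
grip_force: 102.2
```

arm_command --plan '[{"x": 0,"y": 0,"z": 0.12,"turn": 0,"gripper": -1},{"x": 0,"y": 0,"z": 0.12,"turn": 0,"gripper": -1},{"x": 0,"y": 0,"z": 0.1,"turn": 0,"gripper": -1},{"x": 0,"y": 0,"z": 0.04,"turn": 0,"gripper": -1},{"x": 0,"y": 0,"z": 0,"turn": 0,"gripper": -1}]'

```text
t: 18.5
eef_pos: [465.0, -180.6, 111.9]
tcp_rot: [[-0.928, 0.373, 0.001], [0.373, 0.928, -0.0], [-0.001, 0.0, -1.0]]
contact_force: [-1.3, 1.6, 9.6]
width: 0.137
grip_force: 102.9
```

arm_command --plan '[{"x": 0,"y": 0,"z": 0.06,"turn": 0,"gripper": -1},{"x": 0,"y": 0,"z": 0,"turn": 0.5,"gripper": -1},{"x": 0.005,"y": 0.01,"z": 0,"turn": 0.7,"gripper": -1},{"x": 0.005,"y": 0.01,"z": 0,"turn": 0.7,"gripper": -1},{"x": 0.005,"y": 0.01,"z": 0,"turn": 0.7,"gripper": -1},{"x": 0,"y": 0,"z": 0,"turn": 0,"gripper": -1}]'

```text
t: 19.1
eef_pos: [466.6, -180.9, 111.6]
tcp_rot: [[-0.732, 0.681, 0.005], [0.681, 0.733, -0.002], [-0.005, 0.001, -1.0]]
contact_force: [-1.9, -1.3, 16.6]
width: 0.142
grip_force: 104.3
```

Run:
```python
from h import *
go([466.2,-178.3,111],5);print(monitor.state()["ft_torque"])
```

```text
t 19.1 tcp [ 466.6 -180.9  111.6] yaw_y 47.1 tilt [ 0.005 -0.002 -1.   ] w 0.142 F [-1.9 -1.3 16.6] q7 1.19
 shift [0.08 0.07 0.02] turn 5.26
[-0.16013991  0.45293143 -0.15262282]
```

arm_command --plan '[{"x": 0.005,"y": 0.01,"z": 0,"turn": 0.7,"gripper": -1},{"x": 0.005,"y": 0.01,"z": 0,"turn": 0.8,"gripper": -1},{"x": 0.005,"y": 0.01,"z": 0,"turn": 0.8,"gripper": -1},{"x": 0.005,"y": 0.01,"z": 0,"turn": 0.8,"gripper": -1},{"x": 0.005,"y": 0.01,"z": 0,"turn": 0.8,"gripper": -1},{"x": 0.005,"y": 0.01,"z": 0,"turn": 0.8,"gripper": -1},{"x": 0,"y": 0,"z": 0,"turn": 0.6,"gripper": -1},{"x": 0,"y": 0,"z": 0,"turn": 0,"gripper": -1},{"x": 0,"y": 0,"z": 0,"turn": 0,"gripper": -1}]'

```text
t: 20.0
eef_pos: [467.3, -179.8, 111.6]
tcp_rot: [[-0.085, 0.996, 0.005], [0.996, 0.085, -0.002], [-0.003, 0.004, -1.0]]
contact_force: [-1.2, -1.0, 17.2]
width: 0.145
grip_force: 104.4
```

Run:
```python
from h import *
go([466.2,-178.3,111],5);print(monitor.state()["ft_torque"])
```

```text
t 20.0 tcp [ 467.3 -179.8  111.6] yaw_y 4.87 tilt [ 0.005 -0.002 -1.   ] w 0.145 F [-1.2 -1.  17.2] q7 0.61
 shift [ 0.06 -0.04  0.02] turn -0.02
[-0.19200026  0.56670189 -0.09970693]
```

arm_command --plan '[{"x": 0,"y": 0,"z": 0,"turn": 0.2,"gripper": -1},{"x": 0,"y": 0,"z": 0,"turn": 0.2,"gripper": -1},{"x": 0,"y": 0,"z": 0,"turn": 0,"gripper": -1}]'

```text
t: 20.3
eef_pos: [467.8, -179.8, 111.7]
tcp_rot: [[-0.03, 1.0, 0.005], [1.0, 0.03, -0.003], [-0.003, 0.005, -1.0]]
contact_force: [-0.6, -3.0, 15.6]
width: 0.143
grip_force: 104.3
```

Run:
```python
from h import *
go([466.2,-178.3,111],5);print(monitor.state()["ft_torque"])
```

```text
t 20.3 tcp [ 467.8 -179.8  111.7] yaw_y 1.73 tilt [ 0.005 -0.003 -1.   ] w 0.143 F [-0.6 -3.  15.6] q7 0.57
 shift [ 0.06 -0.06  0.03] turn -0.41
[-0.36955335  0.32231867  0.58368605]
```

Torque rose sharply, so the stop is reached. Next I ease back slightly, ride up gently with the spring, and release.

arm_command --plan '[{"x": 0,"y": 0,"z": 0,"turn": -0.3,"gripper": -1},{"x": 0,"y": 0,"z": -0.1,"turn": 0,"gripper": -1},{"x": 0,"y": 0,"z": -0.1,"turn": 0,"gripper": -1},{"x": 0,"y": 0,"z": -0.08,"turn": 0,"gripper": -1},{"x": 0,"y": 0,"z": 0,"turn": 0,"gripper": -1}]' --newtons 60

```text
t: 20.8
eef_pos: [467.7, -179.5, 118.0]
tcp_rot: [[-0.072, 0.997, 0.005], [0.997, 0.072, -0.002], [-0.002, 0.005, -1.0]]
contact_force: [1.3, -1.6, 6.2]
width: 0.144
grip_force: 102.7
```

Run:
```python
from h import *
go([466.2,-178.3,111],5);print(monitor.state()["ft_torque"])
```

```text
t 20.8 tcp [ 467.7 -179.5  118. ] yaw_y 4.11 tilt [ 0.005 -0.002 -1.   ] w 0.144 F [ 1.3 -1.6  6.2] q7 0.6
 shift [ 0.05 -0.06  0.28] turn -0.11
[-0.40221457 -0.41654234  0.04101152]
```

arm_command --plan '[{"x": 0,"y": 0,"z": 0,"turn": 0,"gripper": 0},{"x": 0,"y": 0,"z": 0,"turn": 0,"gripper": 0},{"x": 0,"y": 0,"z": 0,"turn": 0,"gripper": 0},{"x": 0,"y": 0,"z": 0,"turn": 0,"gripper": 0},{"x": 0,"y": 0,"z": 0,"turn": 0,"gripper": 0},{"x": 0,"y": 0,"z": -0.3,"turn": 0,"gripper": 0},{"x": 0,"y": 0,"z": -0.6,"turn": 0,"gripper": 0},{"x": 0,"y": 0,"z": -0.8,"turn": 0,"gripper": 0},{"x": 0,"y": 0,"z": -0.8,"turn": 0,"gripper": 0},{"x": 0,"y": 0,"z": -0.8,"turn": 0,"gripper": 0},{"x": 0,"y": 0,"z": -0.8,"turn": 0,"gripper": 0},{"x": 0,"y": 0,"z": 0,"turn": 0,"gripper": 0},{"x": 0,"y": 0,"z": 0,"turn": 0,"gripper": 0}]'

```text
t: 22.1
eef_pos: [465.7, -178.3, 219.4]
tcp_rot: [[-0.072, 0.997, 0.001], [0.997, 0.072, -0.0], [-0.0, 0.001, -1.0]]
contact_force: [-0.5, -0.2, 0.2]
width: 0.502
grip_force: 0.0
```

Run:
```python
from h import *
np.set_printoptions(precision=1,suppress=True)
go([466.2,-178.3,111],8.4)
s=save("wrist","w9")
for c in ["scene","top"]:cams.get_image(c)
for q,z in [("cap_centre",106),("cap_bar",132),("bisque_cup",0),("fish",0)]:
    ob=[]
    for c in ["scene","top","wrist"]:
        o=cams.place_of(q,c)
        if o: ob.append((c,o[0]["uv"]));print(c,q,round(o[0]["confidence"],2),atz(c,o[0]["uv"],z))
    if q[:3]=="cap":print("tri",tri(ob))
u,v=proj("wrist",[467,-181,130]).astype(int);u=max(u,100);v=min(max(v,75),405)
cv2.imwrite("pics/w9c.png",cv2.resize(s[v-75:v+75,u-100:u+100,::-1],(800,600),interpolation=3))
```

```text
t 22.1 tcp [ 465.7 -178.3  219.4] yaw_y 4.12 tilt [ 0. -0. -1.] w 0.502 F [-0.5 -0.2  0.2] q7 0.54
 shift [0.  0.  4.3] turn -0.54
scene cap_centre 0.65 [ 470.2 -182.   106. ]
top cap_centre 0.66 [ 465.4 -186.8  106. ]
wrist cap_centre 0.77 [ 466.  -185.6  106. ]
tri [ 466.4 -185.3  110.4]
scene cap_bar 0.73 [ 469.7 -181.4  132. ]
top cap_bar 0.61 [ 465.3 -182.5  132. ]
wrist cap_bar 0.73 [ 465.9 -180.   132. ]
tri [ 466.7 -181.6  132.7]
scene bisque_cup 0.32 [ 507.9 -113.4    0. ]
top bisque_cup 0.6 [696.9 145.7   0. ]
scene fish 0.57 [550.9   0.3   0. ]
top fish 0.77 [550.3 -13.3   0. ]
wrist fish 0.88 [544.9  -5.1   0. ]
```

View pics/w9c.png

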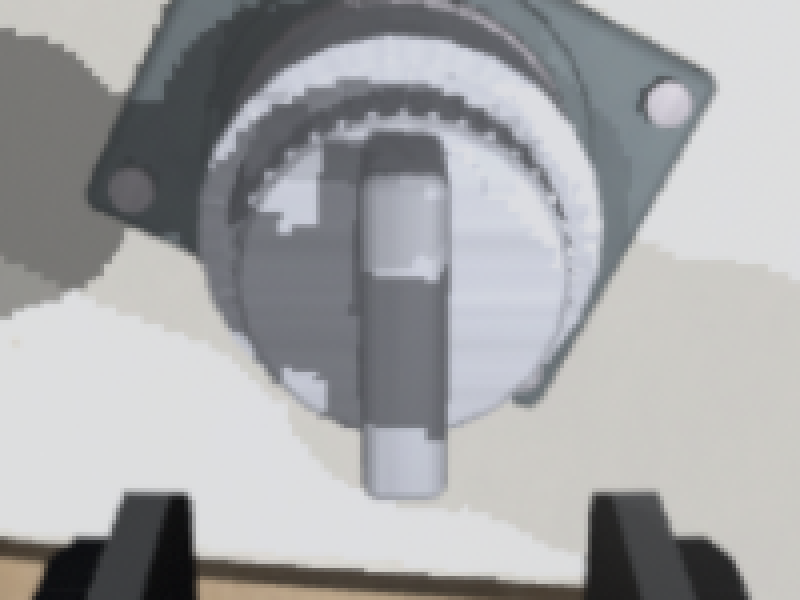

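The final wrist view shows the cap seated in the barrel. The bar centre is at about (403, 315) in the crop, in line with the tool, so turned ≈64°. The bar is at 132.7 mm where 132 mm is expected, and the fingers are clear. Handing in.

```bash
python3 -c "
from cell import sign_off
print(sign_off())"
```

```text
the job is handed in; nothing more can be done
None
```

I stood the cap on the table, re-gripped it by its bar, set it in the slots, pushed and twisted it to the stop, and released it, sprung up about 64° clockwise (60° mark, ±9°); the cup and fish were not disturbed and I handed the job in at about 22 s, with no verdict returned.

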